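# Set out the bench mat for a magnetic-bead clean-up

## Task

Set out the blue bench mat for a bead clean-up with the five things from the steel tray: the magnet stand in the middle of the mat, square to it with its long side along the mat's long side, and the tube holder on top of it, seated down in its recess. Then, seen from the robot and each centred on that side of the stand with about 3 cm of clear mat in between, the waste beaker goes to the left of the stand, the small bead bottle to its right, and the larger buffer bottle behind it. Never tip anything over, leave the tip box, tube rack and notebook where they are, and let go of everything at the end.

Things in the scene. Friction and masses are not known exactly. Their poses are not given: they have to be found in the camera images.
- mat: The pale blue bench mat, a flat rectangle 260 mm (its x) by 320 mm (its y), 3 mm thick, fixed to the bench; origin at the centre of its underside. Its x axis points away from the robot and its y axis to the robot's left, give or take a turn of up to 0.25 rad. It lies on the robot's left or right, beside the tray.
- tray: The stainless steel tray on which the five clean things stand at the start, 290 mm (x) by 340 mm (y), fixed; inner floor 3 mm above the bench, rim 15 mm above the bench and 3 mm thick; origin at the centre of its underside.
- stand: The magnet stand: a black block 60 mm (its x) by 112 mm (its y), 30 mm high, 0.42 kg, with two rows of five silver disc magnets in a shallow recess in its top. The recess is 48 mm (x) by 100 mm (y) and 8 mm deep, its floor 22 mm above the underside. Same either way round. Origin at the centre of its underside, z up.
- holder: The tube holder: a white block 40 mm (its x) by 92 mm (its y), 44 mm high with flat upright sides, with ten capped 1.5 ml tubes fixed in it (two rows of five) whose lids rise to 50 mm; 0.11 kg. It fits into the recess of the magnet stand with 4 mm to spare on every side, the same either way round. Origin at the centre of its underside, z up.
- bottle: The buffer bottle, the larger of two round brown bottles: 48 mm diameter, 92 mm high, straight-sided from 5 to 52 mm above its foot, then a shoulder and a black cap 23 mm wide from 76 mm up; 0.17 kg. Origin at the centre of its underside, z up.
- vial: The bead bottle, the smaller of the two round brown bottles: 32 mm diameter, 62 mm high, straight-sided from 5 to 33 mm above its foot, then a shoulder and a black cap 17 mm wide from 46 mm up; 0.06 kg. Origin at the centre of its underside, z up.
- beaker: The waste beaker: an empty, open, whitish plastic beaker 70 mm high, 52 mm across at the mouth tapering to 42 mm at the foot, wall 3 mm; 0.06 kg. Origin at the centre of its underside, z up.
- tipbox: Bystander: an open teal box of pipette tips, 86 by 126 mm, 55 mm high, loose, at the far side of the bench. Origin at the centre of its underside.
- rack: Bystander: a long yellow tube rack, 67 by 228 mm, 28 mm high (40 mm with its tubes), loose, at the far side of the bench. Origin at the centre of its underside.
- notebook: Bystander: a green hardback notebook, 120 by 170 mm, 18 mm thick, loose, at the far side of the bench. Origin at the centre of its underside.
Mind the look-alikes: they are no part of the job. Leave any turquoise or yellow look-alike of the bottle alone. What is shaped like the vial but yellow is not meant.

How it is judged:
At the end, for the whole second after the job is handed in: Stand on the mat within 15 mm of its centre and 0.17 rad of square; holder down in its recess, within 6 mm of centre; beaker left, small bottle right, large bottle behind, each 30 mm (+-16) clear of the stand and within 16 mm of its centre line; all upright (0.08 rad), released, at rest (horizontal distance between stand and mat below 0.015 m and angle between the y axis of stand and the y axis of mat, either way round below 0.17 rad and z of stand in the frame of mat between 0 and 0.006 m and x of holder in the frame of stand between -0.006 and 0.006 m and y of holder in the frame of stand between -0.006 and 0.006 m and z of holder in the frame of stand between 0.0195 and 0.0245 m and (y of beaker in the frame of stand between 0.096 and 0.128 m or y of beaker in the frame of stand between -0.128 and -0.096 m) and x of beaker in the frame of stand between -0.016 and 0.016 m and y of beaker in the frame of mat above 0.04 m and z of beaker in the frame of mat between 0 and 0.007 m and (y of vial in the frame of stand between 0.086 and 0.118 m or y of vial in the frame of stand between -0.118 and -0.086 m) and x of vial in the frame of stand between -0.016 and 0.016 m and y of vial in the frame of mat below -0.04 m and z of vial in the frame of mat between 0 and 0.007 m and (x of bottle in the frame of stand between 0.068 and 0.1 m or x of bottle in the frame of stand between -0.1 and -0.068 m) and y of bottle in the frame of stand between -0.016 and 0.016 m and x of bottle in the frame of mat above 0.04 m and z of bottle in the frame of mat between 0 and 0.007 m and angle between each of stand, holder, bottle, vial, beaker's own z axis and vertical below 0.08 rad and linear speed of each of stand, holder, bottle, vial, beaker below 0.01 m/s and angular speed of each of stand, holder, bottle, vial, beaker below 0.1 rad/s); the robot touches nothing.
It fails at once if one of the five things is tipped over (leans more than 0.7 rad) (angle between any of stand, holder, bottle, vial, beaker's own z axis and vertical above 0.7 rad).
It fails at once if the tip box, tube rack or notebook is pushed more than 20 mm from its place (distance of any of tipbox, rack, notebook from where it was at the start of the episode above 0.02 m).
It also fails if it takes over 144 s, if anything falls off the work surface, if the arm or the gripper's body presses on something with over 40 N, if the wrist force passes 120 N, or if a joint passes its speed limit or range.

## Robot

A 6-joint arm with a two-finger parallel gripper is mounted at the origin on the work surface. World frame = base frame: x ahead of the robot, y to its left, z up, the work surface at z = 0. Lengths are in m, angles in rad, forces in N, time in s.
With the tool pointing down it reaches from about 0.275 to 0.825 m from the base axis. Payload 5.2 kg.
Tool frame: the origin (TCP) lies at the very end of the fingers, on their centre line; the grasp point (between the pads) lies 19 mm behind it (tcp_to_grasp is the z of the grasp point in the tool frame, in m); z points along the fingers, y is the line along which they close (so a half turn about z gives the same grasp; the last joint's range is limited). The gripper opens to 93 mm and grips with 3 to 60 N. Pads are 15 mm wide; open, the fingers measure 128 mm over their backs; the gripper's body (75 mm by 188 mm) begins 65 mm behind the grasp point.
Start: joints at [-1.547, 0.259, 1.535, -0, 1.348, -0.203], TCP at [0.124, -0.536, 0.219] pointing down, gripper open.
Joint ranges: [-3.14, 3.14], [-0.91, 2.08], [0.19, 2.58], [-1.22, 4.36], [0.22, 2.71], [-3.12, 3.12]. Speed limits (rad/s): [2.57, 2.57, 3.14, 3.14, 3.14, 3.14].

## Interface

Orientations are given as a rotation vector (axis times angle).
In Python, from rig import read_state, get_image, close_job, recognise, tcp_to_grasp gives the robot as it stands.
- The arm moves only by the tool carry_out, never from a script. Its argument "increments" is a list of rows, each a list of 4 numbers: the shift along the tool's x, y, z in m, then the turn about the tool's z in degrees. A call has exactly 8 rows; each row is the pose to reach, as a shift and turn from the pose commanded when the call began, along the tool's axes at that moment; what a row does not reach only later rows make up. A row lasts 1/12 s, in which the tool goes at most 41.7 mm and 7.16 degrees, less where a joint would pass 70% of its speed; a pose out of reach is approached as far as the arm can. A call with a gripper value outside its range is refused whole. "hand" is the finger opening in m, from 0 to 0.093, set as the call begins (left out, the last holds). The fingers move at their own pace and stop on an object; "squeeze" is the grip in N (left out, the last holds). Time passes only in rows, so rows that repeat a pose let the fingers close, or fill a call up. It gives the time, the measured TCP pose, the force, the opening and the grip force at its end, in the units of the state.
- read_state(): the state, without advancing time (a new reading comes with each control period).
- get_image(name): name is "scene" or "top" or "wrist"; returns a dict with "frame" (480x640x3 uint8, red, green, blue), "intrinsics" (3x3 intrinsics, pixels), "world_to_cam" (4x4, takes a point from world to camera coordinates). Camera axes: x right, y up, looking along -z (the intrinsics and any distortion apply to the point x, -y, -z); pixel columns grow to the right and rows downward; lengths in m; the calibration is good to about 2 mm. A picture is of the moment at which its call begins. There is no depth.
- close_job(): hands the job in; it is judged then, once.
Trained networks look in a picture, given as the dict that the camera call returned (one of the last four; its "shot" number tells which), for a name from the list of things; names that differ only in an ending like _2 or _b are one class to them, and where a whole thing is asked for, a point or a joint stands for the part that bears it (a point fixed in the world has none). Each returns a list of dicts, best first, with "confidence" (0 to 1); they miss things now and then, are a little off and sometimes report something else, mostly with a low value. They report only what shows in the picture. A call takes as long as a camera call. They do not tell look-alikes from the thing itself.
- recognise(picture, target): "bbox" ([left, top, right, bottom] as shares, 0 to 1, of the picture: columns of its width, rows of its height, round what is visible of it).
The state is a dict: "time_s": time; "joints": joint angles; "joint_velocities": joint speeds; "tau": joint torques, N m; "tcp_pos": TCP position; "orientation": TCP orientation; "wrist_force": force on the tool from outside, world axes, zero at the start; "moment": the same for the moment, N m; "opening": finger opening in m; "gripper_force": force on a finger pad.
Only numpy, scipy, OpenCV 4.12 (cv2) and the standard library are available. Lean on these libraries where they do the work, as an engineer would, in place of code of your own. Each camera call takes 0.05 s, during which the arm holds its last target. There are 200 camera calls.

## Working session

There is one attempt and no reset: what is moved stays moved. The work goes in short steps, Python scripts to look and compute and a tool call to move; the robot and the scene stay as the last step left them, time stands still between calls to the robot, and variables do not carry over. Pictures are saved under pics/ and viewed, at most 14 in all, crops included, and the job is handed in when it is done.

Besides the shell and the picture viewer there is one more tool, called in YAML: its name, and indented under it one key for each argument. carry_out: Moves the arm, as the interface text tells. Its arguments: {"type":"object","properties":{"increments":{"type":"array"},"hand":{"type":"number"},"squeeze":{"type":"number"}},"required":["increments"]}

```bash
ls; mkdir -p pics; cat > h.py <<'E'
import numpy as np, cv2
from rig import read_state, get_image, close_job, recognise, tcp_to_grasp
from scipy.spatial.transform import Rotation as R
def save(p,n): cv2.imwrite('pics/'+n,p['frame'][:,:,::-1])
def ray(p,u,v):
    K=np.array(p['intrinsics']);M=np.array(p['world_to_cam'])
    d=np.linalg.inv(K)@[u,v,1]; d=np.array([d[0],-d[1],-d[2]])
    return -M[:3,:3].T@M[:3,3], M[:3,:3].T@d
def at(p,u,v,z):
    o,d=ray(p,u,v); return (o+d*(z-o[2])/d[2])[:2]
def proj(p,X):
    M=np.array(p['world_to_cam']);c=M[:3,:3]@np.array(X)+M[:3,3]
    q=np.array(p['intrinsics'])@[c[0],-c[1],-c[2]];return q[:2]/q[2]
E
python3 - <<'E'
from h import *
s=read_state(); print({k:np.round(v,3) for k,v in s.items()},tcp_to_grasp)
for n in ['scene','top']:
    p=get_image(n); save(p,n+'0.png'); print(n,p.keys(),np.round(p['intrinsics'],1).tolist(),np.round(p['world_to_cam'],3).tolist())
    for t in ['mat','tray','stand','holder','bottle','vial','beaker','tipbox','rack','notebook']:
        print(t,[(np.round(np.array(r['bbox'])*[640,480,640,480]).tolist(),round(r['confidence'],2)) for r in recognise(p,t)])
E
```

```text
pics
{'time_s': np.float64(0.0), 'joints': array([-1.547,  0.259,  1.536,  0.   ,  1.348, -0.203]), 'joint_velocities': array([ 0.001, -0.002, -0.001, -0.001,  0.   ,  0.   ]), 'tau': array([ 0.0000e+00, -4.3731e+01, -2.8401e+01,  7.2000e-02,  4.1000e-02,
       -0.0000e+00]), 'tcp_pos': array([ 0.124, -0.535,  0.218]), 'orientation': array([-3.12 , -0.355, -0.   ]), 'wrist_force': array([-0.375,  0.004, -0.591]), 'moment': array([ 0.016,  0.027, -0.003]), 'gripper_force': np.float64(0.0), 'opening': np.float64(0.093)} -0.0188
scene dict_keys(['frame', 'intrinsics', 'world_to_cam', 'shot']) [[476.1, 0.0, 315.4], [0.0, 476.1, 234.0], [0.0, 0.0, 1.0]] [[0.179, 0.984, 0.003, -0.042], [-0.629, 0.112, 0.77, 0.359], [0.757, -0.14, 0.638, -1.496], [0.0, 0.0, 0.0, 1.0]]
mat [([354.0, 174.0, 533.0, 273.0], 0.61)]
tray [([163.0, 186.0, 333.0, 292.0], 0.62), ([356.0, 174.0, 535.0, 273.0], 0.49)]
stand [([265.0, 224.0, 324.0, 259.0], 0.8), ([164.0, 185.0, 334.0, 288.0], 0.49)]
holder [([257.0, 183.0, 305.0, 216.0], 0.92)]
bottle [([186.0, 222.0, 218.0, 266.0], 0.95), ([118.0, 215.0, 148.0, 257.0
[... 528 characters left out ...]
 [0.0, 0.0, 0.0, 1.0]]
mat [([162.0, 172.0, 253.0, 202.0], 0.65), ([146.0, 211.0, 290.0, 340.0], 0.57), ([338.0, 311.0, 380.0, 337.0], 0.22)]
tray [([326.0, 233.0, 468.0, 353.0], 0.66), ([335.0, 248.0, 384.0, 276.0], 0.32)]
stand [([337.0, 247.0, 383.0, 277.0], 0.89), ([339.0, 312.0, 379.0, 337.0], 0.18)]
holder [([341.0, 310.0, 380.0, 338.0], 0.66)]
bottle [([486.0, 282.0, 514.0, 301.0], 0.94), ([489.0, 241.0, 512.0, 264.0], 0.82)]
vial [([431.0, 317.0, 444.0, 330.0], 0.71), ([486.0, 314.0, 500.0, 329.0], 0.66)]
beaker [([384.0, 279.0, 412.0, 300.0], 0.6)]
tipbox [([393.0, 171.0, 447.0, 212.0], 0.7)]
rack [([161.0, 173.0, 253.0, 200.0], 0.72)]
notebook [([287.0, 151.0, 358.0, 196.0], 0.59)]
```

```bash
python3 - <<'E'
from h import *
a=cv2.imread('pics/top0.png')
cv2.imwrite('pics/topc.png',cv2.resize(a[140:360,130:530],None,fx=2,fy=2,interpolation=cv2.INTER_CUBIC))
E
```

```text
(no output)
```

View pics/topc.png

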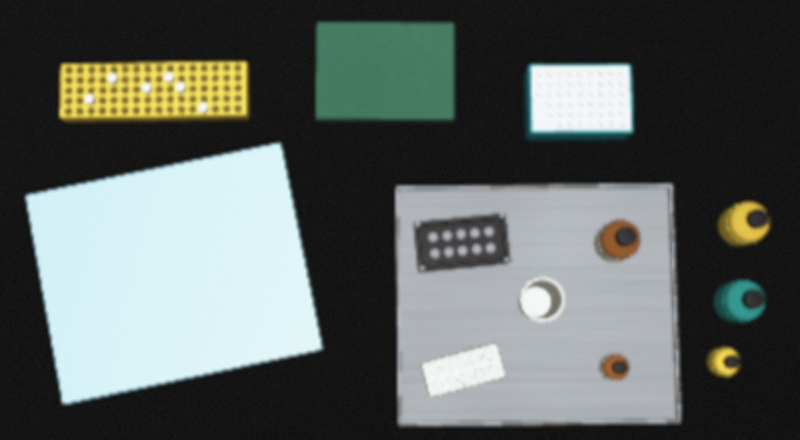

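View pics/scene0.png

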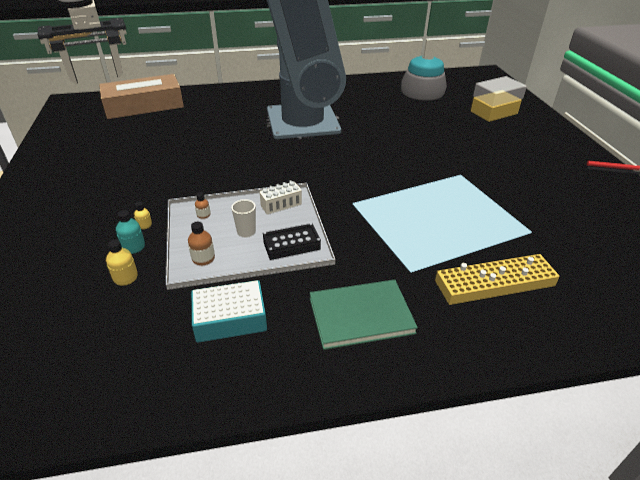

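The top crop, in crop pixels (×2, offset 130,140), shows:
- **Mat:** corners at about (25,193), (281,142), (322,349) and (63,404).
- **Tray things:** black stand (462,242), white holder (463,370), beaker (541,299), large brown bottle (620,240), small brown bottle (615,366).
- **Look-alikes, outside the tray:** yellow bottle (745,222), turquoise bottle (740,300), yellow vial (724,361). I reject these and choose the brown ones on the tray.

```bash
cat > loc.py <<'E'
from h import *
p=get_image('top'); f=p['frame'].astype(int); r,g,b=f[...,0],f[...,1],f[...,2]
def blob(mask,box):
    m=np.zeros(mask.shape,np.uint8); x0,y0,x1,y1=box; m[y0:y1,x0:x1]=mask[y0:y1,x0:x1]
    c=max(cv2.findContours(m,cv2.RETR_EXTERNAL,cv2.CHAIN_APPROX_NONE)[0],key=cv2.contourArea); return c.reshape(-1,2)
def rect(name,mask,box,z):
    c=blob(mask,box); w=np.array([at(p,u,v,z) for u,v in c],np.float32)*1000
    (cx,cy),(a,bb),th=cv2.minAreaRect(w); L=th if a>bb else th+90
    L=(L+90)%180-90
    print(name,'c',round(cx,1),round(cy,1),'size',round(a),round(bb),'long axis deg from x',round(L,1), 'bbox',c.min(0),c.max(0))
def circ(name,mask,box,z):
    c=blob(mask,box); w=np.array([at(p,u,v,z) for u,v in c],np.float32)*1000
    print(name,'c',np.round(cv2.minEnclosingCircle(w)[0],1),'d',2*cv2.minEnclosingCircle(w)[1],'px',c.mean(0))
rect('mat',(b>150)&(b-r>15),(130,200,310,350),.003)
rect('tray',(r+g+b>200),(322,225,476,356),.015)
rect('stand',(r+g+b<280),(332,243,390,280),.03)
rect('holder',(r>195),(335,306,390,345),.05)
circ('bottlecap',(r+g+b<150),(426,246,453,272),.092)
circ('bottle_brown',(r-b>40),(425,246,455,275),.04)
circ('vialcap',(r+g+b<180),(428,314,448,334),.062)
circ('vial_brown',(r-b>30),(428,314,448,334),.03)
circ('beaker',(r>185)|((r+g+b)<330),(385,274,418,306),.07)
circ('beaker2',(r>180),(385,274,418,306),.07)
E
python3 loc.py
```

```text
mat c 551.1 233.9 size 261 321 long axis deg from x -76.5 bbox [143 212] [290 341]
tray c 523.7 -211.7 size 295 344 long axis deg from x -87.8 bbox [327 231] [470 353]
stand c 594.2 -118.2 size 59 109 long axis deg from x -82.7 bbox [338 248] [383 274]
holder c 441.4 -122.5 size 42 93 long axis deg from x -73.2 bbox [341 312] [382 337]
bottlecap c [ 596.6 -296.8] d 8.319753646850586 px [438.71428571 259.71428571]
bottle_brown c [ 602.6 -308.3] d 46.97426223754883 px [439.69811321 259.28301887]
vialcap c [ 449. -307.] d 7.410544395446777 px [440.75 323.5 ]
vial_brown c [ 449.3 -305.7] d 31.242008209228516 px [437.92 323.12]
beaker c [ 526.6 -211.9] d 57.24630355834961 px [401.04545455 289.12121212]
beaker2 c [ 527.6 -217.2] d 65.28702545166016 px [402.54666667 289.16      ]
```

```bash
python3 - <<'E'
from h import *
s=read_state(); print(R.from_rotvec(s['orientation']).as_matrix().round(3).tolist())
p=get_image('wrist');M=np.array(p['world_to_cam']); print(np.round(-M[:3,:3].T@M[:3,3],3),np.round(M[:3,:3],3).tolist(), np.round(p['intrinsics'],1).tolist())
a=cv2.imread('pics/top0.png')
cv2.imwrite('pics/close.png',cv2.resize(a[228:358,322:520],None,fx=4,fy=4,interpolation=cv2.INTER_CUBIC))
E
```

```text
[[0.974, 0.225, -0.0], [0.225, -0.974, 0.0], [-0.0, -0.0, -1.0]]
[ 0.194 -0.519  0.384] [[0.225, -0.974, 0.0], [0.941, 0.217, -0.258], [0.251, 0.058, 0.966]] [[353.2, 0.0, 314.3], [0.0, 353.2, 237.7], [0.0, 0.0, 1.0]]
```

View pics/close.png

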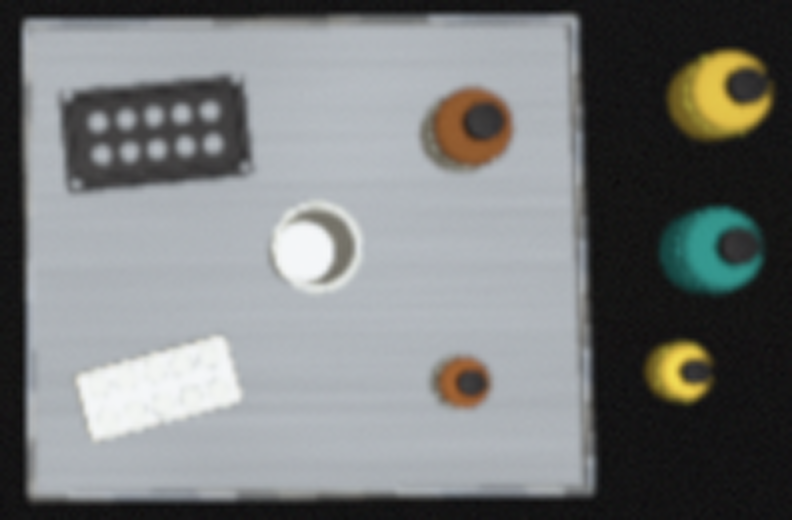

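The close crop confirms the choice: the brown large bottle is at (472,127) and the brown vial at (462,382), both on the tray. The turquoise and yellow ones are to the right, outside the tray.

```bash
cat >> h.py <<'E'
def go(x,y,z,yaw):
    "tool-frame shift and turn from here to TCP x,y,z (m) with tool-x yaw in deg"
    s=read_state(); m=R.from_rotvec(s['orientation']).as_matrix()
    cur=np.degrees(np.arctan2(m[1,0],m[0,0])); d=np.array([x,y,z])-s['tcp_pos']
    t=-((yaw-cur+180)%360-180)
    print('t',round(s['time_s'],2),'tcp',np.round(s['tcp_pos'],4),'yaw',round(cur,2),'tilt',round(m[2,2],4),'-> shift',np.round(m.T@d,4),'turn',round(t,2),'open',round(s['opening'],4),'q',np.round(s['joints'],2))
E
python3 - <<'E'
from h import *
p=get_image('top')
print('bottle',at(p,442.9,258.3,.095),'vial',at(p,439.8,323.5,.065),'beaker',at(p,401,289.5,.073))
go(.594,-.118,.22,97.3)
E
```

```text
bottle [ 0.59929946 -0.30530434] vial [ 0.44898158 -0.30475759] beaker [ 0.52554732 -0.21187714]
t 1.25 tcp [ 0.1237 -0.5359  0.2187] yaw 12.99 tilt -1.0 -> shift [ 0.5522 -0.3015 -0.0013] turn -84.31 open 0.093 q [-1.55  0.26  1.53  0.    1.35 -0.2 ]
```

carry_out:
  increments:
    - [0.035,-0.019,0,-7]
    - [0.07,-0.038,0,-14]
    - [0.105,-0.057,0,-21]
    - [0.14,-0.076,0,-28]
    - [0.175,-0.095,0,-35]
    - [0.21,-0.114,0,-42]
    - [0.245,-0.133,0,-49]
    - [0.276,-0.151,0,-56]

```text
time_s: 1.92
tcp_pos: [0.3601, -0.325, 0.2189]
orientation: [2.583, 1.787, 0.001]
wrist_force: [0.3, -0.2, 0.6]
opening: 0.0931
gripper_force: 0.0
```

```bash
python3 -c "
from h import *
go(.594,-.118,.22,97.3)"
```

```text
t 1.92 tcp [ 0.3601 -0.325   0.2189] yaw 69.35 tilt -1.0 -> shift [ 0.2762  0.1458 -0.001 ] turn -27.95 open 0.0931 q [-0.96  0.14  1.68  0.    1.32 -0.6 ]
```

carry_out:
  increments:
    - [0.035,0.018,0,-5]
    - [0.07,0.036,0,-10]
    - [0.105,0.055,0,-15]
    - [0.14,0.074,0,-20]
    - [0.175,0.092,0,-25]
    - [0.21,0.11,0,-28]
    - [0.245,0.129,0,-28]
    - [0.276,0.146,0,-28]

```text
time_s: 2.58
tcp_pos: [0.5955, -0.1193, 0.2187]
orientation: [2.081, 2.354, 0.001]
wrist_force: [-0.8, -0.7, 1.4]
opening: 0.093
gripper_force: 0.0
```

carry_out:
  increments:
    - [0,0,0,0]
    - [0,0,0,0]
    - [0,0,0,0]
    - [0,0,0,0]
    - [0,0,0,0]
    - [0,0,0,0]
    - [0,0,0,0]
    - [0,0,0,0]

```text
time_s: 3.25
tcp_pos: [0.5936, -0.1221, 0.2189]
orientation: [2.083, 2.351, 0.0]
wrist_force: [-0.4, -0.1, -0.1]
opening: 0.093
gripper_force: 0.0
```

```bash
python3 -c "
from h import *
go(.594,-.118,.22,97.3)
p=get_image('wrist');save(p,'w1.png')
for t in ['stand','holder','beaker']: print(t,[(np.round(np.array(r['bbox'])*[640,480,640,480]).tolist(),round(r['confidence'],2)) for r in recognise(p,t)])
"
```

```text
t 3.25 tcp [ 0.5936 -0.1221  0.2189] yaw 96.93 tilt -1.0 -> shift [ 0.004   0.0009 -0.0011] turn -0.37 open 0.093 q [-0.39  0.36  1.39 -0.    1.39 -0.51]
stand [([284.0, 153.0, 345.0, 263.0], 0.83)]
holder [([128.0, 147.0, 204.0, 248.0], 0.58)]
beaker [([213.0, 265.0, 265.0, 332.0], 0.62)]
```

View pics/w1.png

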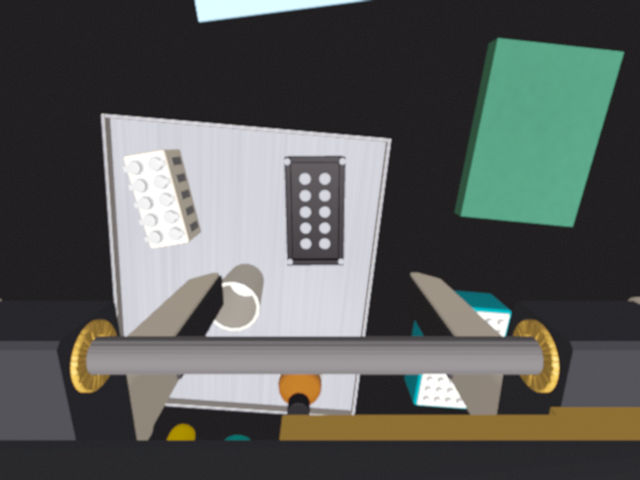

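The wrist view shows the stand at (284..345, 153..263) and the holder at about (162,198), with the beaker partly behind a finger. I'll fit the box silhouettes to these.

```bash
cat >> h.py <<'E'
from scipy.optimize import minimize
def fit(p,mask,pts,x0):
    "pts: model points (N,3) in world with z; fit (x,y,yaw deg) so that hull of the projection matches the mask"
    S=4; big=cv2.resize(mask.astype(np.uint8)*255,None,fx=S,fy=S,interpolation=cv2.INTER_LINEAR)>127
    def hull(q):
        c,s=np.cos(np.radians(q[2])),np.sin(np.radians(q[2]))
        w=np.array([proj(p,(q[0]/1000+c*a-s*b,q[1]/1000+s*a+c*b,z)) for a,b,z in pts])
        return cv2.convexHull((((w+.5)*S-.5)*16).round().astype(np.int32))
    def cost(q):
        m=np.zeros(big.shape,np.uint8); cv2.fillConvexPoly(m,hull(q),1,shift=4); m=m>0
        return 1-(m&big).sum()/(m|big).sum()
    best=None
    for k in range(3):
        r=minimize(cost,x0,method='Nelder-Mead',options=dict(initial_simplex=np.array(x0)+np.array([[0,0,0],[8,0,0],[0,8,0],[0,0,6.]]),xatol=.02,fatol=1e-5)); x0=r.x
    return r.x.round(2),round(1-r.fun,3)
def box(a,b,z0,z1): return np.array([(i*a/2,j*b/2,z) for i in(-1,1) for j in(-1,1) for z in(z0,z1)])
def rings(*rz): return np.array([(r*np.cos(t),r*np.sin(t),z) for r,z in rz for t in np.linspace(0,2*np.pi,24,endpoint=False)])
def largest(mask,b):
    m=np.zeros(mask.shape,np.uint8); m[b[1]:b[3],b[0]:b[2]]=mask[b[1]:b[3],b[0]:b[2]]
    c=max(cv2.findContours(m,cv2.RETR_EXTERNAL,cv2.CHAIN_APPROX_NONE)[0],key=cv2.contourArea)
    m[:]=0; cv2.fillPoly(m,[cv2.convexHull(c)],1); return m>0
E
python3 - <<'E'
from h import *
p=get_image('wrist'); f=p['frame'].astype(int); g=f.sum(2)
m=largest(g<330,(278,145,352,272)); print(m.sum(),fit(p,m,box(.06,.112,.003,.033),[594,-118,7]))
m=largest((g>630)|(g<240),(118,140,206,254)); print(m.sum(),fit(p,m,box(.04,.092,.003,.047),[441,-122,17]))
E
```

```text
6168 (array([ 594.55, -119.12,    7.  ]), np.float64(0.934))
10003 (array([ 431.23, -112.06,    6.9 ]), np.float64(0.57))
```

carry_out:
  increments:
    - [0.003,0.001,0.03,0]
    - [0.003,0.001,0.06,0]
    - [0.003,0.001,0.095,0]
    - [0.003,0.001,0.13,0]
    - [0.003,0.001,0.16,0]
    - [0.003,0.001,0.185,0]
    - [0.003,0.001,0.2,0]
    - [0.003,0.001,0.21,0]
  squeeze: 25

```text
time_s: 4.17
tcp_pos: [0.5932, -0.1177, 0.0062]
orientation: [-2.079, -2.351, 0.002]
wrist_force: [0.1, 0.8, -0.3]
opening: 0.0929
gripper_force: 0.0
```

carry_out:
  increments:
    - [0,0,0,0]
    - [0,0,0,0]
    - [0,0,0,0]
    - [0,0,0,0]
    - [0,0,0,0]
    - [0,0,0,0]
    - [0,0,0,0]
    - [0,0,0,0]
  hand: 0.05

```text
time_s: 4.83
tcp_pos: [0.5947, -0.1185, 0.0098]
orientation: [2.081, 2.352, 0.0]
wrist_force: [-2.8, -0.1, 5.5]
opening: 0.0602
gripper_force: 25.0
```

carry_out:
  increments:
    - [0,0,0,0]
    - [0,0,0,0]
    - [0,0,0,0]
    - [0,0,0,0]
    - [0,0,-0.005,0]
    - [0,0,-0.02,0]
    - [0,0,-0.04,0]
    - [0,0,-0.06,0]

```text
time_s: 5.5
tcp_pos: [0.5935, -0.1178, 0.0683]
orientation: [-2.08, -2.351, 0.001]
wrist_force: [-1.0, -0.7, -3.7]
opening: 0.0595
gripper_force: 25.0
```

```bash
python3 -c "
from h import *
print(read_state()['gripper_force'],read_state()['wrist_force'])
go(.551,.234,.08,103.5)"
```

```text
24.999708831310272 [-1.01535509 -0.69786775 -3.68634274]
t 5.5 tcp [ 0.5935 -0.1178  0.0683] yaw 96.99 tilt -1.0 -> shift [ 0.3544  0.0006 -0.0112] turn -6.51 open 0.0595 q [-0.38  0.49  1.58  0.    1.07 -0.5 ]
```

carry_out:
  increments:
    - [0.025,0,-0.01,-1]
    - [0.06,0,-0.01,-2]
    - [0.1,0,-0.01,-3]
    - [0.14,0,-0.01,-4]
    - [0.18,0,-0.01,-5]
    - [0.22,0,-0.01,-6]
    - [0.26,0,-0.01,-6.5]
    - [0.295,0,-0.01,-6.5]

```text
time_s: 6.17
tcp_pos: [0.5573, 0.177, 0.0783]
orientation: [-1.943, -2.467, 0.0]
wrist_force: [0.7, 0.7, -4.5]
opening: 0.0598
gripper_force: 25.0
```

carry_out:
  increments:
    - [0.025,0.007,0,0]
    - [0.045,0.007,0,0]
    - [0.057,0.007,0,0]
    - [0.059,0.007,0,0]
    - [0.059,0.007,0,0]
    - [0.059,0.007,0,0]
    - [0.059,0.007,0,0]
    - [0.059,0.007,0,0]

```text
time_s: 6.83
tcp_pos: [0.5521, 0.2321, 0.0787]
orientation: [1.947, 2.465, -0.0]
wrist_force: [-0.6, 0.6, -4.5]
opening: 0.0595
gripper_force: 25.0
```

```bash
sed 's/^rect(.tray.*//;s/^rect(.stand.*//;s/^rect(.holder.*//;s/^circ.*//' loc.py > locm.py; python3 -c "
from h import *
go(.551,.234,.0098,103.5)
p=get_image('wrist');save(p,'w2.png')
p=get_image('top');save(p,'t2.png')
"
```

```text
t 6.83 tcp [0.5521 0.2321 0.0787] yaw 103.39 tilt -1.0 -> shift [ 0.0021 -0.0006  0.0689] turn -0.11 open 0.0595 q [ 0.21  0.47  1.59 -0.    1.08 -0.02]
```

View pics/w2.png

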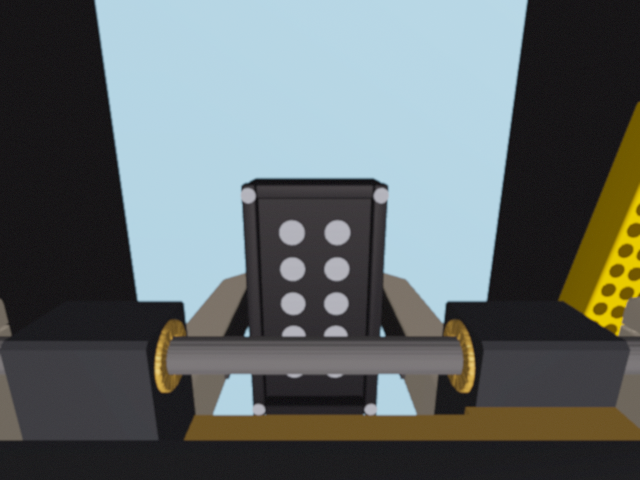

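The stand, held at (313,295), hangs square over the mat, with mat edges evenly to its left and right. I'm lowering it now.

carry_out:
  increments:
    - [0.002,0,0.012,0]
    - [0.002,0,0.026,0]
    - [0.002,0,0.04,0]
    - [0.002,0,0.052,0]
    - [0.002,0,0.06,0]
    - [0.002,0,0.065,0]
    - [0.002,0,0.068,0]
    - [0.002,0,0.068,0]

```text
time_s: 7.6
tcp_pos: [0.5512, 0.2355, 0.0104]
orientation: [-1.945, -2.467, 0.0]
wrist_force: [0.4, 0.1, -4.0]
opening: 0.0597
gripper_force: 25.0
```

carry_out:
  increments:
    - [0,0,0,0]
    - [0,0,0,0]
    - [0,0,0,0]
    - [0,0,0,0]
    - [0,0,0,0]
    - [0,0,0,0]
    - [0,0,0,0]
    - [0,0,0,0]
  hand: 0.093

```text
time_s: 8.27
tcp_pos: [0.5512, 0.2355, 0.0107]
orientation: [1.945, 2.467, 0.0]
wrist_force: [-0.4, 0.3, 0.3]
opening: 0.0932
gripper_force: 0.0
```

carry_out:
  increments:
    - [0,0,-0.01,0]
    - [0,0,-0.04,0]
    - [0,0,-0.08,0]
    - [0,0,-0.12,0]
    - [0,0,-0.15,0]
    - [0,0,-0.18,0]
    - [0,0,-0.2,0]
    - [0,0,-0.2,0]

```text
time_s: 8.93
tcp_pos: [0.5538, 0.2361, 0.2172]
orientation: [1.941, 2.462, 0.013]
wrist_force: [-0.5, -0.6, 0.8]
opening: 0.0931
gripper_force: 0.0
```

```bash
python3 locm.py; python3 - <<'E'
from h import *
go(.4414,-.1225,.22,106.8)
p=get_image('wrist');f=p['frame'].astype(int); g=f.sum(2); save(p,'w3.png')
r=recognise(p,'stand'); print(r[:1]); b=(np.array(r[0]['bbox'])*[640,480,640,480]+[-8,-8,8,8]).astype(int)
m=largest(g<330,b); print(fit(p,m,box(.06,.112,.003,.033),[551,234,13]))
p=get_image('top'); f=p['frame'].astype(int); g=f.sum(2); save(p,'t3.png')
r=recognise(p,'stand'); print([x['bbox'] for x in r])
m=largest(g<330,(180,240,260,310)); print(m.sum(),fit(p,m,box(.06,.112,.003,.033),[551,234,13]))
m=largest(f[...,0]>195,(335,306,390,345)); print(m.sum(),fit(p,m,np.r_[box(.04,.092,.003,.047),box(.03,.08,.047,.053)],[441,-122,16]))
E
```

```text
mat c 562.8 185.3 size 262 222 long axis deg from x 13.4 bbox [197 212] [290 333]
t 8.98 tcp [0.5527 0.2358 0.2142] yaw 103.5 tilt -1.0 -> shift [-0.3225 -0.1918 -0.007 ] turn -3.3 open 0.0927 q [ 0.22  0.35  1.42  0.    1.37 -0.02]
[{'bbox': [0.4408, 0.3352, 0.5338, 0.5567], 'confidence': 0.57}]
(array([552.38, 235.13,  13.43]), np.float64(0.94))
[[0.3153, 0.5402, 0.3728, 0.6021], [0.6695, 0.5208, 0.7048, 0.5652]]
3010 (array([545.9, 242.8,  35.4]), np.float64(0.429))
803 (array([ 440.66, -123.15,   16.18]), np.float64(0.865))
```

carry_out:
  increments:
    - [-0.03,-0.018,0,0]
    - [-0.07,-0.042,0,0]
    - [-0.11,-0.066,0,0]
    - [-0.15,-0.09,0,-1]
    - [-0.19,-0.114,0,-2]
    - [-0.23,-0.138,0,-3]
    - [-0.265,-0.16,0,-3]
    - [-0.3,-0.18,0,-3]
  hand: 0.06

```text
time_s: 9.85
tcp_pos: [0.4511, -0.0772, 0.2093]
orientation: [-1.878, -2.515, 0.001]
wrist_force: [1.4, 0.4, -0.2]
opening: 0.0601
gripper_force: 0.0
```

carry_out:
  increments:
    - [-0.014,-0.008,0,0]
    - [-0.022,-0.012,0,0]
    - [-0.022,-0.012,0,0]
    - [-0.022,-0.012,0,0]
    - [-0.022,-0.012,0,0]
    - [-0.022,-0.012,0,0]
    - [-0.022,-0.012,0,0]
    - [-0.022,-0.012,0,0]

```text
time_s: 10.52
tcp_pos: [0.4479, -0.0996, 0.2106]
orientation: [-1.877, -2.519, -0.0]
wrist_force: [0.0, -0.6, 0.3]
opening: 0.0596
gripper_force: 0.0
```

```bash
python3 - <<'E'
from h import *
p=get_image('wrist');save(p,'w4.png');f=p['frame'].astype(int); g=f.sum(2)
r=recognise(p,'holder'); print(r); b=(np.array(r[0]['bbox'])*[640,480,640,480]+[-6,-6,6,6]).astype(int)
for th in (620,650,680):
  m=largest(g>th,b); print(b,m.sum(),fit(p,m,np.r_[box(.04,.092,.003,.047),box(.03,.08,.047,.053)],[441,-122,16]))
go(.4407,-.1225,.018,106.5)
E
```

```text
[{'bbox': [0.4378, 0.3908, 0.4995, 0.5887], 'confidence': 0.65}]
[274 181 325 288] 3691 (array([ 442.13, -125.83,   16.75]), np.float64(0.909))
[274 181 325 288] 3495 (array([ 442.05, -128.66,   16.8 ]), np.float64(0.865))
[274 181 325 288] 2890 (array([ 443.81, -127.68,   19.8 ]), np.float64(0.713))
t 10.62 tcp [ 0.4478 -0.1     0.2107] yaw 106.56 tilt -1.0 -> shift [-0.0196 -0.0133  0.1927] turn 0.06 open 0.06 q [-0.46  0.1   1.75  0.    1.29 -0.75]
```

View pics/w4.png

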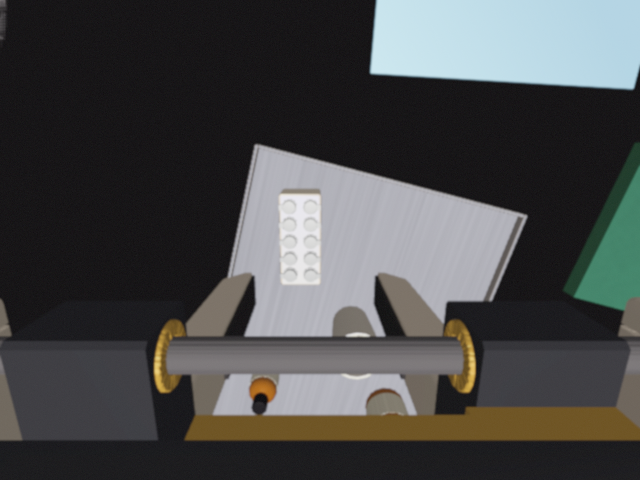

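The holder's top face spans (279,194)–(321,284), aligned with the tool. I'll map these corners.

```bash
python3 - <<'E'
from h import *
p=get_image('wrist')
c=np.array([at(p,u,v,.047) for u,v in ((279,194.5),(321,194.5),(320.5,285),(279.5,285))])
print(c.round(4),c.mean(0),np.linalg.norm(c[0]-c[1]),np.linalg.norm(c[1]-c[2]))
x,y=c.mean(0); go(x,y,.018,106.6)
E
```

```text
[[ 0.41   -0.0845]
 [ 0.4476 -0.0733]
 [ 0.4733 -0.1602]
 [ 0.4341 -0.1719]] [ 0.44123773 -0.12249656] 0.03915747884474952 0.09064637159841336
t 10.67 tcp [ 0.4478 -0.1001  0.2107] yaw 106.55 tilt -1.0 -> shift [-0.0196 -0.0127  0.1927] turn -0.05 open 0.06 q [-0.46  0.1   1.75  0.    1.29 -0.75]
```

carry_out:
  increments:
    - [-0.01,-0.006,0.01,0]
    - [-0.02,-0.013,0.035,0]
    - [-0.02,-0.013,0.07,0]
    - [-0.02,-0.013,0.105,0]
    - [-0.02,-0.013,0.14,0]
    - [-0.02,-0.013,0.165,0]
    - [-0.02,-0.013,0.183,0]
    - [-0.02,-0.013,0.192,0]
  squeeze: 15

```text
time_s: 11.33
tcp_pos: [0.4394, -0.1226, 0.0164]
orientation: [-1.878, -2.514, 0.001]
wrist_force: [-1.0, -0.0, 0.2]
opening: 0.0602
gripper_force: 0.0
```

carry_out:
  increments:
    - [0,0,0,0]
    - [0,0,0,0]
    - [0,0,0,0]
    - [0,0,0,0]
    - [0,0,0,0]
    - [0,0,0,0]
    - [0,0,0,0]
    - [0,0,0,0]
  hand: 0.03

```text
time_s: 12.0
tcp_pos: [0.442, -0.124, 0.0199]
orientation: [1.878, 2.515, 0.001]
wrist_force: [-0.6, 0.8, 6.0]
opening: 0.0401
gripper_force: 15.0
```

```bash
python3 -c "
from h import *
go(.441,-.1225,.018,106.6)
print(read_state()['gripper_force'])"
```

```text
t 12.0 tcp [ 0.442  -0.124   0.0199] yaw 106.5 tilt -1.0 -> shift [ 0.0017 -0.0005  0.0019] turn -0.1 open 0.0401 q [-0.52  0.34  1.99  0.    0.8  -0.81]
15.002694725990295
```

carry_out:
  increments:
    - [0,0,0,0]
    - [0,0,0,0]
    - [0,0,-0.01,0]
    - [0,0,-0.03,0]
    - [0,0,-0.06,0]
    - [0,0,-0.09,0]
    - [0,0,-0.11,0]
    - [0,0,-0.12,0]

```text
time_s: 12.67
tcp_pos: [0.4422, -0.1241, 0.1419]
orientation: [1.877, 2.513, 0.001]
wrist_force: [0.1, 0.3, -1.2]
opening: 0.0399
gripper_force: 15.0
```

```bash
python3 -c "
from h import *
go(.552,.235,.14,103.4)
print(read_state()['gripper_force'])"
```

```text
t 12.67 tcp [ 0.4422 -0.1241  0.1419] yaw 106.5 tilt -1.0 -> shift [0.3131 0.2073 0.0015] turn 3.1 open 0.0399 q [-0.52  0.16  1.86  0.    1.11 -0.81]
14.997713416814804
```

carry_out:
  increments:
    - [0.018,0.012,0,0]
    - [0.05,0.033,0,0]
    - [0.083,0.055,0,1]
    - [0.116,0.077,0,2]
    - [0.149,0.099,0,3]
    - [0.182,0.121,0,3]
    - [0.215,0.142,0,3]
    - [0.248,0.164,0,3]

```text
time_s: 13.33
tcp_pos: [0.5275, 0.163, 0.1389]
orientation: [1.945, 2.467, -0.0]
wrist_force: [0.5, -1.5, -1.3]
opening: 0.0401
gripper_force: 15.0
```

```bash
python3 -c "
from h import *
go(.5517,.2333,.14,103.4)"
```

```text
t 13.33 tcp [0.5275 0.163  0.1389] yaw 103.51 tilt -1.0 -> shift [ 0.0627  0.0399 -0.0011] turn 0.11 open 0.0401 q [ 0.1   0.33  1.64 -0.    1.17 -0.14]
```

carry_out:
  increments:
    - [0.025,0.016,0,0]
    - [0.045,0.029,0.01,0]
    - [0.058,0.037,0.03,0]
    - [0.063,0.04,0.05,0]
    - [0.063,0.04,0.065,0]
    - [0.063,0.04,0.075,0]
    - [0.063,0.04,0.078,0]
    - [0.063,0.04,0.078,0]

```text
time_s: 14.0
tcp_pos: [0.5513, 0.2311, 0.06]
orientation: [-1.945, -2.466, 0.002]
wrist_force: [0.6, -0.2, -1.1]
opening: 0.0397
gripper_force: 15.0
```

carry_out:
  increments:
    - [0,0,0,0]
    - [0,0,0,0]
    - [0,0,0,0]
    - [0,0,0,0]
    - [0,0,0,0]
    - [0,0,0,0]
    - [0,0,0,0]
    - [0,0,0,0]

```text
time_s: 14.67
tcp_pos: [0.552, 0.2315, 0.0607]
orientation: [1.945, 2.467, 0.0]
wrist_force: [-0.1, 0.5, -1.0]
opening: 0.0401
gripper_force: 15.0
```

```bash
python3 -c "
from h import *
go(.5517,.2333,.042,103.4)
p=get_image('wrist');cv2.imwrite('pics/w5.png',cv2.resize(p['frame'][130:440,180:460,::-1],None,fx=1.9,fy=1.9))"
```

```text
t 14.67 tcp [0.552  0.2315 0.0607] yaw 103.49 tilt -1.0 -> shift [0.0018 0.0002 0.0187] turn 0.09 open 0.0401 q [ 0.21  0.49  1.61  0.    1.04 -0.02]
```

View pics/w5.png

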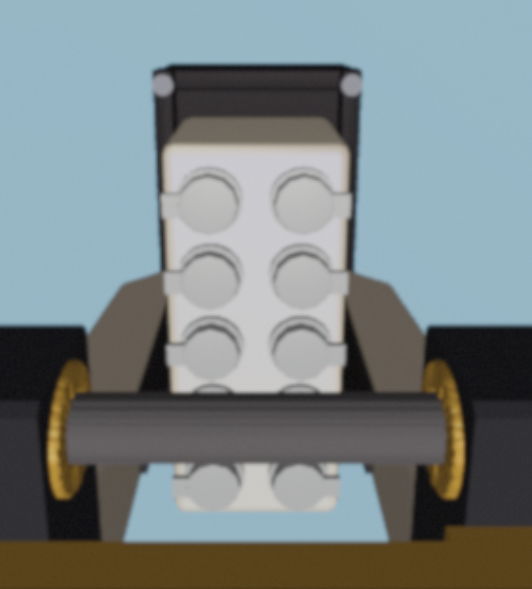

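The holder is centred sideways: crop columns 163–350 against 153–361 for the stand. Next I check it lengthwise.

```bash
python3 -c "
from h import *
p=get_image('wrist');s=read_state();a=np.radians(103.49);d=np.array([np.cos(a),np.sin(a)])
u=315
f=lambda r,z:(at(p,u,r/1.9+130,z)-s['tcp_pos'][:2])@d*1000
print('holder ends',f(143,.0878),f(512,.0878),'stand far end',f(66,.033),f(70,.033), 'recess', f(85,.033))"
```

```text
holder ends 48.47318112080879 -41.88292173949678 stand far end 60.90122835705226 59.79524030226642 recess 55.61767240167649
```

carry_out:
  increments:
    - [0.0015,0,0.0,0]
    - [0.0015,0,0.003,0]
    - [0.0015,0,0.006,0]
    - [0.0015,0,0.009,0]
    - [0.0015,0,0.012,0]
    - [0.0015,0,0.015,0]
    - [0.0015,0,0.017,0]
    - [0.0015,0,0.018,0]

```text
time_s: 15.43
tcp_pos: [0.5513, 0.2329, 0.0421]
orientation: [-1.945, -2.467, 0.001]
wrist_force: [-0.2, 0.6, -0.9]
opening: 0.0398
gripper_force: 15.0
```

carry_out:
  increments:
    - [0,0,0,0]
    - [0,0,0,0]
    - [0,0,0,0]
    - [0,0,0,0]
    - [0,0,0,0]
    - [0,0,0,0]
    - [0,0,0,0]
    - [0,0,0,0]

```text
time_s: 16.1
tcp_pos: [0.5516, 0.233, 0.0427]
orientation: [1.945, 2.467, 0.0]
wrist_force: [0.0, -0.3, -1.2]
opening: 0.0397
gripper_force: 15.0
```

```bash
python3 -c "
from h import *
go(.5517,.2333,.042,103.4);print(read_state()['wrist_force'])"
```

```text
t 16.1 tcp [0.5516 0.233  0.0427] yaw 103.49 tilt -1.0 -> shift [0.0003 0.0002 0.0007] turn 0.09 open 0.0397 q [ 0.21  0.51  1.63 -0.    1.01 -0.02]
[ 0.01914635 -0.26987552 -1.15665557]
```

carry_out:
  increments:
    - [0,0,0,0]
    - [0,0,0,0]
    - [0,0,0,0]
    - [0,0,-0.01,0]
    - [0,0,-0.03,0]
    - [0,0,-0.06,0]
    - [0,0,-0.1,0]
    - [0,0,-0.14,0]
  hand: 0.06

```text
time_s: 16.77
tcp_pos: [0.5508, 0.2328, 0.1842]
orientation: [-1.944, -2.466, 0.002]
wrist_force: [0.3, 1.4, 0.3]
opening: 0.0599
gripper_force: 0.0
```

```bash
python3 -c "
from h import *
p=get_image('wrist');cv2.imwrite('pics/w6.png',p['frame'][:,:,::-1])
go(.449,-.345,.2,103.4)"
```

```text
t 16.82 tcp [0.5554 0.234  0.1941] yaw 103.51 tilt -0.9999 -> shift [-0.5381 -0.2386 -0.009 ] turn 0.11 open 0.0599 q [ 0.21  0.36  1.45  0.    1.31 -0.02]
```

View pics/w6.png

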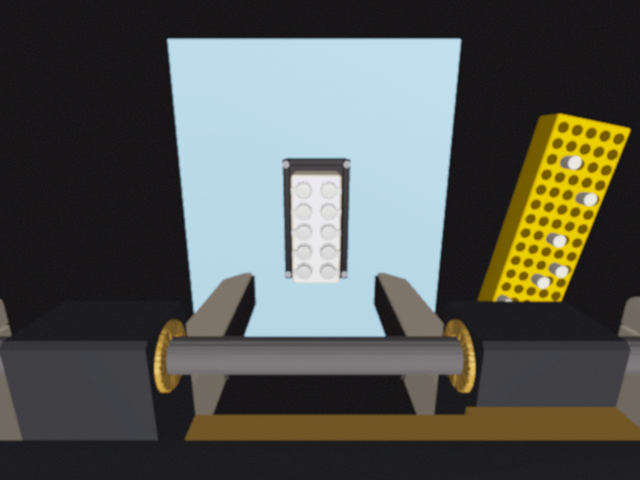

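The holder sits in the stand, centred at (317,225). Next is the vial.

carry_out:
  increments:
    - [-0.02,-0.009,0,0]
    - [-0.055,-0.025,-0.01,0]
    - [-0.092,-0.042,-0.01,0]
    - [-0.129,-0.059,-0.01,0]
    - [-0.166,-0.076,-0.01,0]
    - [-0.203,-0.093,-0.01,0]
    - [-0.24,-0.11,-0.01,0]
    - [-0.277,-0.127,-0.01,0]

```text
time_s: 17.48
tcp_pos: [0.4921, -0.0677, 0.1936]
orientation: [1.944, 2.466, 0.001]
wrist_force: [0.7, 0.6, 0.2]
opening: 0.0601
gripper_force: 0.0
```

carry_out:
  increments:
    - [-0.037,-0.017,0,0]
    - [-0.074,-0.034,0,0]
    - [-0.111,-0.051,0,0]
    - [-0.148,-0.068,0,0]
    - [-0.18,-0.083,0,0]
    - [-0.205,-0.094,0,0]
    - [-0.221,-0.101,0,0]
    - [-0.222,-0.102,0,0]

```text
time_s: 18.15
tcp_pos: [0.4446, -0.3094, 0.1932]
orientation: [1.948, 2.462, -0.002]
wrist_force: [-0.2, -0.5, 0.3]
opening: 0.0601
gripper_force: 0.0
```

```bash
python3 -c "
from h import *
go(.449,-.305,.012,103.4)
p=get_image('wrist');save(p,'w7.png')
for t in ('vial','bottle','beaker'): print(t,[(np.round(np.array(r['bbox'])*[640,480,640,480]).tolist(),round(r['confidence'],2)) for r in recognise(p,t)])"
```

```text
t 18.15 tcp [ 0.4446 -0.3094  0.1932] yaw 103.28 tilt -1.0 -> shift [0.0037 0.0052 0.1812] turn -0.12 open 0.0601 q [-0.81  0.26  1.6  -0.    1.28 -1.04]
vial [([285.0, 315.0, 311.0, 336.0], 0.73), ([302.0, 198.0, 336.0, 235.0], 0.59)]
bottle [([441.0, 228.0, 516.0, 289.0], 0.77), ([339.0, 375.0, 390.0, 413.0], 0.73)]
beaker [([393.0, 101.0, 477.0, 168.0], 0.98)]
```

View pics/w7.png

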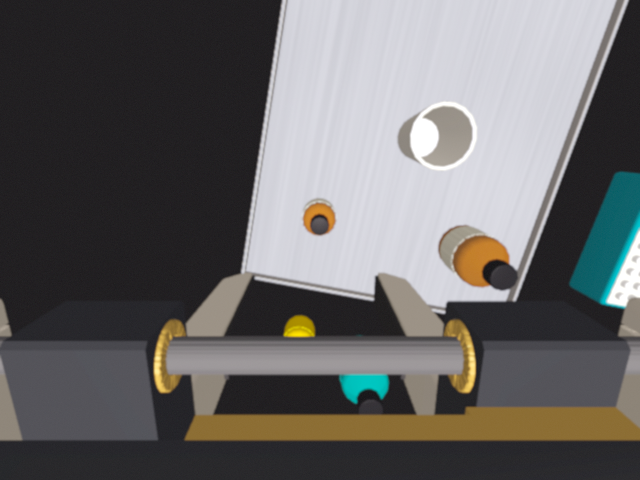

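The wrist view shows the brown vial with its cap at (319,225), the beaker rim at (443,136) and the brown bottle's cap at (499,274). The yellow vial at (299,330) and the turquoise bottle at (364,385) are not wanted.

```bash
python3 -c "
from h import *
p=get_image('wrist')
print('vial',at(p,319.5,225,.065),'beaker',at(p,443.5,136,.073),'bottle',at(p,499.5,274,.095))
x,y=at(p,319.5,225,.065); go(x,y,.008,103.4)"
```

```text
vial [ 0.44963233 -0.29865262] beaker [ 0.52575179 -0.20572362] bottle [ 0.59573661 -0.29744212]
t 18.4 tcp [ 0.4456 -0.3044  0.1929] yaw 103.57 tilt -1.0 -> shift [0.0045 0.0052 0.1849] turn 0.17 open 0.0599 q [-0.81  0.26  1.6   0.    1.28 -1.04]
```

carry_out:
  increments:
    - [0,0.003,0.01,0]
    - [0,0.003,0.035,0]
    - [0,0.003,0.07,0]
    - [0,0.003,0.105,0]
    - [0,0.003,0.14,0]
    - [0,0.003,0.165,0]
    - [0,0.003,0.178,0]
    - [0,0.003,0.184,0]
  squeeze: 10

```text
time_s: 19.07
tcp_pos: [0.4471, -0.3022, 0.0056]
orientation: [-1.94, -2.464, -0.001]
wrist_force: [0.1, -0.6, -0.0]
opening: 0.0599
gripper_force: 0.0
```

carry_out:
  increments:
    - [0,0,0,0]
    - [0,0,0,0]
    - [0,0,0,0]
    - [0,0,0,0]
    - [0,0,0,0]
    - [0,0,0,0]
    - [0,0,0,0]
    - [0,0,0,0]
  hand: 0.025

```text
time_s: 19.73
tcp_pos: [0.4489, -0.3056, 0.0098]
orientation: [1.944, 2.465, -0.0]
wrist_force: [0.0, 0.8, 6.4]
opening: 0.0316
gripper_force: 10.0
```

```bash
python3 -c "
from h import *
go(.449,-.304,.09,103.4);print(read_state()['gripper_force'])
p=get_image('wrist');save(p,'w8.png')"
```

```text
t 19.73 tcp [ 0.4489 -0.3056  0.0098] yaw 103.49 tilt -1.0 -> shift [ 0.0014  0.0005 -0.0802] turn 0.09 open 0.0316 q [-0.8   0.47  1.8   0.    0.87 -1.04]
10.001232100767083
```

View pics/w8.png

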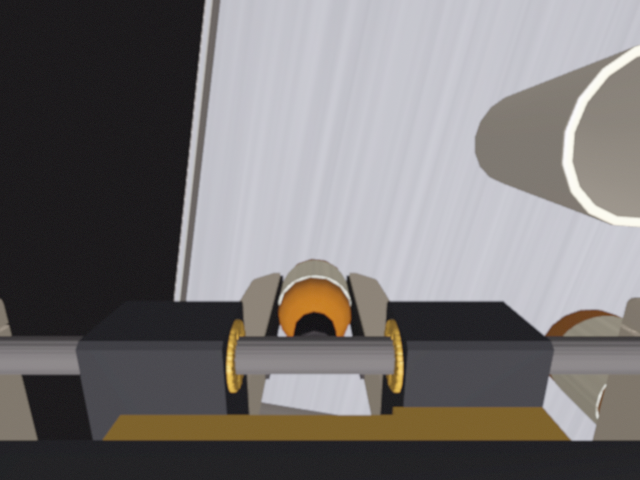

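The vial is held squarely at (315,310) with an opening of 31.6 mm, so I'm carrying it to the right of the stand.

carry_out:
  increments:
    - [0,0,-0.01,0]
    - [0,0,-0.03,0]
    - [0,0,-0.055,0]
    - [0,0,-0.08,0]
    - [0,0,-0.095,0]
    - [0,0,-0.1,0]
    - [0,0,-0.1,0]
    - [0,0,-0.1,0]

```text
time_s: 20.45
tcp_pos: [0.4479, -0.3047, 0.1083]
orientation: [-1.945, -2.467, -0.0]
wrist_force: [-0.4, 0.1, -0.9]
opening: 0.0318
gripper_force: 10.0
```

```bash
python3 -c "
from h import *
go(.5753,.1356,.11,103.5);print(read_state()['gripper_force'])"
```

```text
t 20.45 tcp [ 0.4479 -0.3047  0.1083] yaw 103.49 tilt -1.0 -> shift [ 0.3984  0.2266 -0.0016] turn -0.01 open 0.0318 q [-0.8   0.34  1.71 -0.    1.09 -1.04]
9.999768115812913
```

carry_out:
  increments:
    - [0.015,0.008,0,0]
    - [0.045,0.026,0,0]
    - [0.078,0.044,0,0]
    - [0.111,0.063,0,0]
    - [0.144,0.082,0,0]
    - [0.177,0.101,0,0]
    - [0.21,0.12,0,0]
    - [0.243,0.138,0,0]

```text
time_s: 21.12
tcp_pos: [0.5249, -0.0344, 0.1069]
orientation: [-1.944, -2.465, 0.002]
wrist_force: [2.0, 0.0, -0.6]
opening: 0.0314
gripper_force: 10.0
```

carry_out:
  increments:
    - [0.033,0.019,0,0]
    - [0.066,0.038,0,0]
    - [0.099,0.056,0,0]
    - [0.127,0.073,0,0]
    - [0.145,0.084,0,0]
    - [0.154,0.088,0,0]
    - [0.155,0.088,0,0]
    - [0.155,0.088,0,0]

```text
time_s: 21.78
tcp_pos: [0.5741, 0.1344, 0.1074]
orientation: [-1.943, -2.467, 0.003]
wrist_force: [-0.6, 0.3, -0.8]
opening: 0.0315
gripper_force: 10.0
```

```bash
python3 -c "
from h import *
go(.5753,.1356,.0105,103.5);print(read_state()['gripper_force'])"
```

```text
t 21.78 tcp [0.5741 0.1344 0.1074] yaw 103.55 tilt -1.0 -> shift [0.0008 0.0017 0.0969] turn 0.05 open 0.0315 q [ 0.04  0.42  1.58 -0.    1.14 -0.19]
9.99969963915646
```

carry_out:
  increments:
    - [0,0.001,0.015,0]
    - [0,0.001,0.035,0]
    - [0,0.001,0.055,0]
    - [0,0.001,0.073,0]
    - [0,0.001,0.086,0]
    - [0,0.001,0.094,0]
    - [0,0.001,0.098,0]
    - [0,0.001,0.099,0]

```text
time_s: 22.45
tcp_pos: [0.5756, 0.1336, 0.0094]
orientation: [-1.946, -2.465, 0.002]
wrist_force: [0.4, -0.3, 0.5]
opening: 0.0316
gripper_force: 10.0
```

carry_out:
  increments:
    - [0,0,0,0]
    - [0,0,0,0]
    - [0,0,0,0]
    - [0,0,0.0005,0]
    - [0,0,0.0005,0]
    - [0,0,0.0005,0]
    - [0,0,0.0005,0]
    - [0,0,0.0005,0]

```text
time_s: 23.12
tcp_pos: [0.5762, 0.1351, 0.0093]
orientation: [1.945, 2.467, 0.0]
wrist_force: [0.3, -0.2, 1.1]
opening: 0.0318
gripper_force: 10.0
```

carry_out:
  increments:
    - [0,0,0,0]
    - [0,0,0,0]
    - [0,0,0,0]
    - [0,0,-0.005,0]
    - [0,0,-0.02,0]
    - [0,0,-0.05,0]
    - [0,0,-0.09,0]
    - [0,0,-0.13,0]
  hand: 0.06

```text
time_s: 23.78
tcp_pos: [0.5751, 0.1349, 0.14]
orientation: [-1.944, -2.465, 0.003]
wrist_force: [1.3, 0.5, -0.1]
opening: 0.0603
gripper_force: 0.0
```

```bash
python3 -c "
from h import *
go(.525,-.211,.2,103.5)"
```

```text
t 23.78 tcp [0.5751 0.1349 0.14  ] yaw 103.49 tilt -1.0 -> shift [-0.3247 -0.1296 -0.0598] turn -0.01 open 0.0603 q [ 0.04  0.39  1.54  0.    1.21 -0.19]
```

carry_out:
  increments:
    - [-0.02,-0.008,-0.02,0]
    - [-0.056,-0.022,-0.05,0]
    - [-0.093,-0.037,-0.06,0]
    - [-0.13,-0.052,-0.06,0]
    - [-0.167,-0.067,-0.06,0]
    - [-0.204,-0.082,-0.06,0]
    - [-0.241,-0.096,-0.06,0]
    - [-0.277,-0.111,-0.06,0]
  hand: 0.088

```text
time_s: 24.45
tcp_pos: [0.5323, -0.1623, 0.1999]
orientation: [1.945, 2.466, 0.0]
wrist_force: [0.8, -0.0, -0.7]
opening: 0.0873
gripper_force: 0.0
```

carry_out:
  increments:
    - [-0.03,-0.012,0,0]
    - [-0.045,-0.018,0,0]
    - [-0.048,-0.019,0,0]
    - [-0.048,-0.019,0,0]
    - [-0.048,-0.019,0,0]
    - [-0.048,-0.019,0,0]
    - [-0.048,-0.019,0,0]
    - [-0.048,-0.019,0,0]

```text
time_s: 25.12
tcp_pos: [0.5259, -0.21, 0.1993]
orientation: [1.943, 2.469, 0.0]
wrist_force: [-0.4, -0.0, 0.1]
opening: 0.0882
gripper_force: 0.0
```

carry_out:
  increments:
    - [0,0,0,0]
    - [0,0,0,0]
    - [0,0,0,0]
    - [0,0,0,0]
    - [0,0,0,0]
    - [0,0,0,0]
    - [0,0,0,0]
    - [0,0,0,0]

```text
time_s: 25.78
tcp_pos: [0.5255, -0.2114, 0.1991]
orientation: [-1.945, -2.467, -0.0]
wrist_force: [0.1, 0.1, -0.8]
opening: 0.088
gripper_force: 0.0
```

```bash
python3 -c "
from h import *
p=get_image('wrist');save(p,'w9.png')
go(.525,-.211,.03,103.5)
for t in ('beaker','bottle'): print(t,[(np.round(np.array(r['bbox'])*[640,480,640,480]).tolist(),round(r['confidence'],2)) for r in recognise(p,t)])"
```

```text
t 25.83 tcp [ 0.5255 -0.2114  0.1991] yaw 103.49 tilt -1.0 -> shift [ 0.0005 -0.0004  0.1691] turn -0.01 open 0.0876 q [-0.58  0.3   1.53  0.    1.32 -0.81]
beaker [([284.0, 197.0, 343.0, 258.0], 0.83)]
bottle [([245.0, 391.0, 292.0, 441.0], 0.89), ([338.0, 295.0, 390.0, 338.0], 0.88), ([336.0, 409.0, 357.0, 415.0], 0.43)]
```

View pics/w9.png

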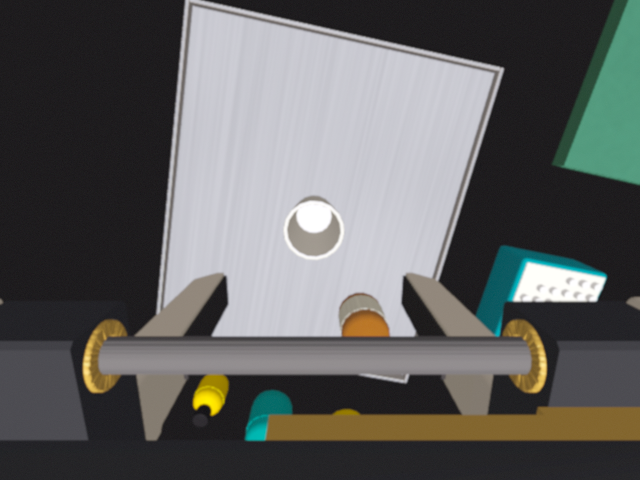

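The beaker rim's centre is at (314,229).

```bash
python3 -c "
from h import *
p=get_image('wrist')
print(at(p,314,229.5,.073)); x,y=at(p,314,229.5,.073); go(x,y,.028,103.5)"
```

```text
[ 0.52595291 -0.21005602]
t 25.98 tcp [ 0.5255 -0.2114  0.1992] yaw 103.49 tilt -1.0 -> shift [0.0012 0.0007 0.1712] turn -0.01 open 0.0883 q [-0.58  0.3   1.53  0.    1.32 -0.81]
```

carry_out:
  increments:
    - [0.001,0.001,0.01,0]
    - [0.001,0.001,0.035,0]
    - [0.001,0.001,0.07,0]
    - [0.001,0.001,0.1,0]
    - [0.001,0.001,0.13,0]
    - [0.001,0.001,0.153,0]
    - [0.001,0.001,0.166,0]
    - [0.001,0.001,0.17,0]
  squeeze: 8

```text
time_s: 26.65
tcp_pos: [0.5241, -0.2087, 0.0257]
orientation: [-1.942, -2.462, 0.001]
wrist_force: [-1.2, 1.0, 0.7]
opening: 0.088
gripper_force: 0.0
```

carry_out:
  increments:
    - [0,0,0,0]
    - [0,0,0,0]
    - [0,0,0,0]
    - [0,0,0,0]
    - [0,0,0,0]
    - [0,0,0,0]
    - [0,0,0,0]
    - [0,0,0,0]
  hand: 0.04

```text
time_s: 27.32
tcp_pos: [0.5266, -0.2104, 0.0298]
orientation: [1.944, 2.466, -0.0]
wrist_force: [-1.2, 0.6, 3.8]
opening: 0.0501
gripper_force: 8.0
```

carry_out:
  increments:
    - [0,0,0,0]
    - [0,0,-0.005,0]
    - [0,0,-0.02,0]
    - [0,0,-0.04,0]
    - [0,0,-0.06,0]
    - [0,0,-0.08,0]
    - [0,0,-0.095,0]
    - [0,0,-0.1,0]

```text
time_s: 27.98
tcp_pos: [0.5274, -0.2108, 0.1317]
orientation: [1.943, 2.464, 0.001]
wrist_force: [1.4, 0.1, -0.9]
opening: 0.0501
gripper_force: 8.0
```

```bash
python3 -c "
from h import *
d=np.array([-.2334,.9724])
x,y=np.array([.5517,.2348])+.112*d;print(x,y)
go(x,y,.13,103.5);print(read_state()['gripper_force'])"
```

```text
0.5255592 0.34370880000000004
t 27.98 tcp [ 0.5274 -0.2108  0.1317] yaw 103.5 tilt -1.0 -> shift [0.5396 0.1276 0.0006] turn -0.0 open 0.0501 q [-0.58  0.36  1.62  0.    1.16 -0.81]
7.999914496394922
```

carry_out:
  increments:
    - [0.015,0.004,-0.01,0]
    - [0.045,0.011,-0.02,0]
    - [0.08,0.019,-0.02,0]
    - [0.116,0.028,-0.02,0]
    - [0.152,0.036,-0.02,0]
    - [0.188,0.045,-0.02,0]
    - [0.224,0.053,-0.02,0]
    - [0.26,0.062,-0.02,0]

```text
time_s: 28.65
tcp_pos: [0.5243, 0.0598, 0.1485]
orientation: [-1.944, -2.466, 0.001]
wrist_force: [0.2, -0.4, -0.5]
opening: 0.0503
gripper_force: 8.0
```

carry_out:
  increments:
    - [0.036,0.008,0,0]
    - [0.072,0.017,0,0]
    - [0.108,0.025,0,0]
    - [0.144,0.034,0,0]
    - [0.18,0.042,0,0]
    - [0.216,0.051,0,0]
    - [0.246,0.058,0,0]
    - [0.264,0.063,0,0]

```text
time_s: 29.32
tcp_pos: [0.5233, 0.3325, 0.1481]
orientation: [-1.941, -2.468, 0.002]
wrist_force: [0.2, -0.7, -1.2]
opening: 0.0499
gripper_force: 8.0
```

carry_out:
  increments:
    - [0.01,0.002,0,0]
    - [0.015,0.003,0,0]
    - [0.015,0.003,0,0]
    - [0.015,0.003,0,0]
    - [0.015,0.003,0,0]
    - [0.015,0.003,0,0]
    - [0.015,0.003,0,0]
    - [0.015,0.003,0,0]

```text
time_s: 29.98
tcp_pos: [0.5253, 0.343, 0.1493]
orientation: [1.946, 2.466, 0.0]
wrist_force: [1.1, 0.6, -0.8]
opening: 0.0501
gripper_force: 8.0
```

```bash
python3 -c "
from h import *
go(.5256,.3437,.030,103.5);print(read_state()['gripper_force'])"
```

```text
t 29.98 tcp [0.5253 0.343  0.1493] yaw 103.43 tilt -1.0 -> shift [0.0006 0.0005 0.1193] turn -0.07 open 0.0501 q [ 0.4   0.45  1.44 -0.    1.26  0.17]
7.999988773453879
```

carry_out:
  increments:
    - [0.0005,0,0.015,0]
    - [0.0005,0,0.04,0]
    - [0.0005,0,0.065,0]
    - [0.0005,0,0.088,0]
    - [0.0005,0,0.104,0]
    - [0.0005,0,0.113,0]
    - [0.0005,0,0.117,0]
    - [0.0005,0,0.119,0]

```text
time_s: 30.65
tcp_pos: [0.525, 0.3442, 0.03]
orientation: [-1.945, -2.467, 0.0]
wrist_force: [0.1, 0.2, -0.6]
opening: 0.0501
gripper_force: 8.0
```

carry_out:
  increments:
    - [0,0,0,0]
    - [0,0,0,0]
    - [0,0,0,0]
    - [0,0,0,0]
    - [0,0,0,0]
    - [0,0,0,0]
    - [0,0,0,0]
    - [0,0,0,0]

```text
time_s: 31.32
tcp_pos: [0.5249, 0.3443, 0.0303]
orientation: [1.945, 2.467, 0.0]
wrist_force: [0.0, 0.2, -0.9]
opening: 0.0499
gripper_force: 8.0
```

carry_out:
  increments:
    - [0,0,0,0]
    - [0,0,0,0]
    - [0,0,0,0]
    - [0,0,0,0]
    - [0,0,0,0]
    - [0,0,0,0]
    - [0,0,0,0]
    - [0,0,0,0]
  hand: 0.075

```text
time_s: 31.98
tcp_pos: [0.5249, 0.3443, 0.0301]
orientation: [-1.945, -2.467, 0.0]
wrist_force: [0.2, 0.3, -0.6]
opening: 0.075
gripper_force: 0.0
```

carry_out:
  increments:
    - [0,0,-0.01,0]
    - [0,0,-0.03,0]
    - [0,0,-0.06,0]
    - [0,0,-0.09,0]
    - [0,0,-0.12,0]
    - [0,0,-0.15,0]
    - [0,0,-0.165,0]
    - [0,0,-0.17,0]

```text
time_s: 32.65
tcp_pos: [0.5265, 0.3451, 0.2051]
orientation: [1.943, 2.464, 0.01]
wrist_force: [0.0, -0.3, 0.2]
opening: 0.0747
gripper_force: 0.0
```

```bash
python3 -c "
from h import *
go(.597,-.304,.2,13.5)"
```

```text
t 32.65 tcp [0.5265 0.3451 0.2051] yaw 103.5 tilt -1.0 -> shift [-0.6476 -0.083   0.0036] turn 90.0 open 0.0747 q [0.4  0.41 1.36 0.   1.37 0.17]
```

carry_out:
  increments:
    - [-0.018,-0.002,0,5]
    - [-0.054,-0.007,0,12]
    - [-0.09,-0.012,0,19]
    - [-0.126,-0.016,0,26]
    - [-0.162,-0.021,0,33]
    - [-0.198,-0.025,0,40]
    - [-0.234,-0.03,0,47]
    - [-0.27,-0.035,0,54]

```text
time_s: 33.32
tcp_pos: [0.5531, 0.0719, 0.1995]
orientation: [-2.856, -1.306, 0.002]
wrist_force: [-0.3, -0.3, -0.3]
opening: 0.0753
gripper_force: 0.0
```

```bash
python3 -c "
from h import *
go(.597,-.304,.2,13.5)"
```

```text
t 33.32 tcp [0.5531 0.0719 0.1995] yaw 49.16 tilt -1.0 -> shift [-0.2557  0.2791 -0.0007] turn 35.66 open 0.0753 q [-0.07  0.29  1.54 -0.    1.31  0.64]
```

carry_out:
  increments:
    - [-0.024,0.026,0,5]
    - [-0.048,0.053,0,12]
    - [-0.073,0.079,0,19]
    - [-0.097,0.106,0,26]
    - [-0.121,0.132,0,33]
    - [-0.146,0.159,0,35.5]
    - [-0.17,0.186,0,35.5]
    - [-0.194,0.212,0,35.5]

```text
time_s: 33.98
tcp_pos: [0.5884, -0.2132, 0.1993]
orientation: [-3.117, -0.382, 0.002]
wrist_force: [0.3, -0.3, 0.5]
opening: 0.0747
gripper_force: 0.0
```

```bash
python3 -c "
from h import *
go(.597,-.304,.2,13.5)"
```

```text
t 33.98 tcp [ 0.5884 -0.2132  0.1993] yaw 13.97 tilt -1.0 -> shift [-0.0136  0.0902 -0.0008] turn 0.47 open 0.0747 q [-0.53  0.41  1.37  0.    1.37  0.8 ]
```

carry_out:
  increments:
    - [-0.004,0.03,0,0]
    - [-0.008,0.06,0,0]
    - [-0.012,0.08,0,0]
    - [-0.013,0.09,0,0]
    - [-0.013,0.09,0,0]
    - [-0.013,0.09,0,0]
    - [-0.013,0.09,0,0]
    - [-0.013,0.09,0,0]

```text
time_s: 34.65
tcp_pos: [0.5983, -0.3002, 0.2003]
orientation: [-3.117, -0.385, 0.0]
wrist_force: [0.8, -0.8, -1.1]
opening: 0.0748
gripper_force: 0.0
```

carry_out:
  increments:
    - [0,0,0,0]
    - [0,0,0,0]
    - [0,0,0,0]
    - [0,0,0,0]
    - [0,0,0,0]
    - [0,0,0,0]
    - [0,0,0,0]
    - [0,0,0,0]

```text
time_s: 35.32
tcp_pos: [0.5981, -0.3021, 0.2001]
orientation: [-3.118, -0.383, 0.0]
wrist_force: [-0.3, -0.4, -0.5]
opening: 0.0747
gripper_force: 0.0
```

```bash
python3 - <<'E'
from h import *
p=get_image('wrist');save(p,'w10.png')
go(.597,-.304,.024,13.5)
b=[r for r in recognise(p,'bottle')]; print([(np.round(np.array(r['bbox'])*[640,480,640,480]).tolist(),round(r['confidence'],2)) for r in b])
f=p['frame'].astype(int); o=(f[...,0]-f[...,2]>70)&(f[...,0]>f[...,1]*1.4)
n,l,s,c=cv2.connectedComponentsWithStats(o.astype(np.uint8)); i=np.argsort(-s[1:,4])[:3]+1; print(s[i],c[i])
for X in ((.597,-.304,.095),(.597,-.304,.055),(.597,-.304,.003)): print(proj(p,X))
E
```

```text
t 35.37 tcp [ 0.5981 -0.3022  0.2001] yaw 13.99 tilt -1.0 -> shift [-0.0015  0.0015  0.1761] turn 0.49 open 0.0749 q [-0.63  0.49  1.24  0.    1.41  0.69]
[([445.0, 202.0, 527.0, 265.0], 0.85), ([295.0, 194.0, 345.0, 251.0], 0.84), ([430.0, 285.0, 476.0, 329.0], 0.77)]
[[ 295  199   50   50 1322]
 [ 324  248    2    1    2]] [[319.09984871 218.95990923]
 [324.5        248.        ]]
[316.84730182 239.91230777]
[316.52275526 228.19305485]
[316.20253227 216.62992428]
```

View pics/w10.png

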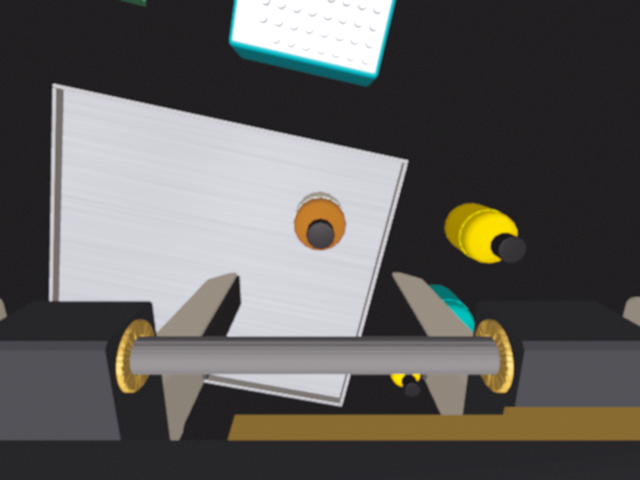

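The brown bottle's cap is at (319,235), between the fingers and just off the predicted point. The yellow and turquoise look-alikes are outside the tray.

carry_out:
  increments:
    - [0.002,0.0035,0.01,0.5]
    - [0.002,0.0035,0.035,0.5]
    - [0.002,0.0035,0.07,0.5]
    - [0.002,0.0035,0.105,0.5]
    - [0.002,0.0035,0.135,0.5]
    - [0.002,0.0035,0.158,0.5]
    - [0.002,0.0035,0.171,0.5]
    - [0.002,0.0035,0.176,0.5]
  squeeze: 15

```text
time_s: 36.08
tcp_pos: [0.5994, -0.3041, 0.0207]
orientation: [-3.117, -0.368, 0.006]
wrist_force: [-0.9, 0.3, -0.2]
opening: 0.0748
gripper_force: 0.0
```

carry_out:
  increments:
    - [0,0,0,0]
    - [0,0,0,0]
    - [0,0,0,0]
    - [0,0,0,0]
    - [0,0,0,0]
    - [0,0,0,0]
    - [0,0,0,0]
    - [0,0,0,0]
  hand: 0.04

```text
time_s: 36.75
tcp_pos: [0.6019, -0.3057, 0.0259]
orientation: [3.118, 0.369, 0.003]
wrist_force: [0.2, 0.6, 6.4]
opening: 0.0477
gripper_force: 15.0
```

```bash
python3 -c "
from h import *
go(.597,-.304,.024,13.5)"
```

```text
t 36.75 tcp [ 0.6019 -0.3057  0.0259] yaw 13.5 tilt -1.0 -> shift [-0.0044 -0.0028  0.0019] turn -0.0 open 0.0477 q [-0.63  0.64  1.43 -0.    1.07  0.7 ]
```

carry_out:
  increments:
    - [0,0,0,0]
    - [0,0,-0.005,0]
    - [0,0,-0.02,0]
    - [0,0,-0.04,0]
    - [0,0,-0.06,0]
    - [0,0,-0.08,0]
    - [0,0,-0.095,0]
    - [0,0,-0.1,0]

```text
time_s: 37.42
tcp_pos: [0.6019, -0.3056, 0.127]
orientation: [3.117, 0.369, 0.004]
wrist_force: [0.3, 0.0, -1.8]
opening: 0.0474
gripper_force: 15.0
```

```bash
python3 -c "
from h import *
x,y=np.array([.5517,.2348])+.084*np.array([.9724,.2334]);print(x,y)
go(x,y,.124,13.5);print(read_state()['gripper_force'])"
```

```text
0.6333816 0.2544056
t 37.42 tcp [ 0.6019 -0.3056  0.127 ] yaw 13.5 tilt -1.0 -> shift [ 0.1613 -0.5371  0.0019] turn 0.0 open 0.0474 q [-0.63  0.54  1.33  0.    1.26  0.7 ]
14.998354068593471
```

carry_out:
  increments:
    - [0.005,-0.017,0,0]
    - [0.014,-0.048,0,0]
    - [0.024,-0.082,0,0]
    - [0.035,-0.116,0,0]
    - [0.045,-0.15,0,0]
    - [0.055,-0.184,0,0]
    - [0.065,-0.218,0,0]
    - [0.076,-0.252,0,0]

```text
time_s: 38.08
tcp_pos: [0.6143, -0.0394, 0.1226]
orientation: [-3.118, -0.369, 0.005]
wrist_force: [1.2, -0.3, -1.5]
opening: 0.0477
gripper_force: 15.0
```

carry_out:
  increments:
    - [0.01,-0.034,0,0]
    - [0.02,-0.068,0,0]
    - [0.031,-0.102,0,0]
    - [0.041,-0.136,0,0]
    - [0.051,-0.17,0,0]
    - [0.061,-0.204,0,0]
    - [0.072,-0.24,0,0]
    - [0.08,-0.267,0,0]

```text
time_s: 38.75
tcp_pos: [0.6294, 0.2398, 0.1224]
orientation: [-3.119, -0.371, 0.005]
wrist_force: [-0.8, 1.2, -1.3]
opening: 0.0477
gripper_force: 15.0
```

carry_out:
  increments:
    - [0.004,-0.012,0,0]
    - [0.005,-0.018,0,0]
    - [0.005,-0.018,0,0]
    - [0.005,-0.018,0,0]
    - [0.005,-0.018,0,0]
    - [0.005,-0.018,0,0]
    - [0.005,-0.018,0,0]
    - [0.005,-0.018,0,0]

```text
time_s: 39.42
tcp_pos: [0.6325, 0.2537, 0.1243]
orientation: [3.12, 0.367, 0.0]
wrist_force: [-0.5, 1.3, -1.4]
opening: 0.048
gripper_force: 15.0
```

```bash
python3 -c "
from h import *
go(.6334,.2544,.0259,13.5);print(read_state()['gripper_force'])"
```

```text
t 39.42 tcp [0.6325 0.2537 0.1243] yaw 13.41 tilt -1.0 -> shift [ 0.001  -0.0005  0.0984] turn -0.09 open 0.048 q [ 0.22  0.56  1.31 -0.    1.27  1.55]
14.998329123482108
```

carry_out:
  increments:
    - [0.001,0,0.015,0]
    - [0.001,0,0.035,0]
    - [0.001,0,0.055,0]
    - [0.001,0,0.073,0]
    - [0.001,0,0.086,0]
    - [0.001,0,0.094,0]
    - [0.001,0,0.097,0]
    - [0.001,0,0.098,0]

```text
time_s: 40.08
tcp_pos: [0.6334, 0.2548, 0.0263]
orientation: [3.12, 0.369, 0.0]
wrist_force: [0.5, 0.8, -1.0]
opening: 0.0476
gripper_force: 15.0
```

carry_out:
  increments:
    - [0,0,0,0]
    - [0,0,0,0]
    - [0,0,0,0]
    - [0,0,0,0]
    - [0,0,0,0]
    - [0,0,0,0]
    - [0,0,0,0]
    - [0,0,0,0]

```text
time_s: 40.75
tcp_pos: [0.6332, 0.255, 0.0262]
orientation: [-3.12, -0.369, -0.0]
wrist_force: [-0.1, 0.9, -1.1]
opening: 0.0474
gripper_force: 15.0
```

carry_out:
  increments:
    - [0,0,0,0]
    - [0,0,0,0]
    - [0,0,0,0]
    - [0,0,0,0]
    - [0,0,0,0]
    - [0,0,0,0]
    - [0,0,0,0]
    - [0,0,0,0]
  hand: 0.075

```text
time_s: 41.42
tcp_pos: [0.6332, 0.255, 0.0262]
orientation: [3.12, 0.369, 0.0]
wrist_force: [0.8, 0.2, 0.1]
opening: 0.075
gripper_force: 0.0
```

carry_out:
  increments:
    - [0,0,-0.01,0]
    - [0,0,-0.03,0]
    - [0,0,-0.06,0]
    - [0,0,-0.09,0]
    - [0,0,-0.12,0]
    - [0,0,-0.15,0]
    - [0,0,-0.18,0]
    - [0,0,-0.19,0]

```text
time_s: 42.08
tcp_pos: [0.6352, 0.2555, 0.2229]
orientation: [-3.119, -0.369, -0.014]
wrist_force: [1.4, -0.1, 1.2]
opening: 0.0748
gripper_force: 0.0
```

carry_out:
  increments:
    - [-0.03,0.01,0,0]
    - [-0.06,0.03,0,0]
    - [-0.1,0.06,0,0]
    - [-0.13,0.1,0,0]
    - [-0.16,0.13,0,0]
    - [-0.18,0.16,0,0]
    - [-0.2,0.18,0,0]
    - [-0.2,0.19,0,0]

```text
time_s: 42.75
tcp_pos: [0.4792, 0.0202, 0.216]
orientation: [3.119, 0.365, -0.005]
wrist_force: [-0.4, -0.4, -0.2]
opening: 0.0752
gripper_force: 0.0
```

carry_out:
  increments:
    - [0,0,0,0]
    - [0,0,0,0]
    - [0,0,0,0]
    - [0,0,0,0]
    - [0,0,0,0]
    - [0,0,0,0]
    - [0,0,0,0]
    - [0,0,0,0]

```text
time_s: 43.42
tcp_pos: [0.4831, 0.0241, 0.216]
orientation: [-3.12, -0.371, 0.0]
wrist_force: [0.4, -0.2, 0.1]
opening: 0.0751
gripper_force: 0.0
```

```bash
python3 - <<'E'
from h import *
p=get_image('top');cv2.imwrite('pics/t9.png',cv2.resize(p['frame'][140:360,130:330,::-1],None,fx=2.7,fy=2.7,interpolation=cv2.INTER_CUBIC))
p=get_image('scene');cv2.imwrite('pics/s9.png',cv2.resize(p['frame'][120:310,330:580,::-1],None,fx=3,fy=3,interpolation=cv2.INTER_CUBIC))
E
```

```text
(no output)
```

View pics/t9.png

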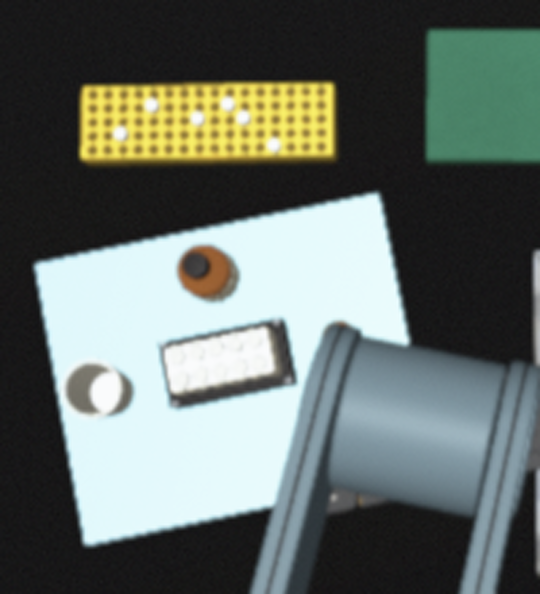

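View pics/s9.png

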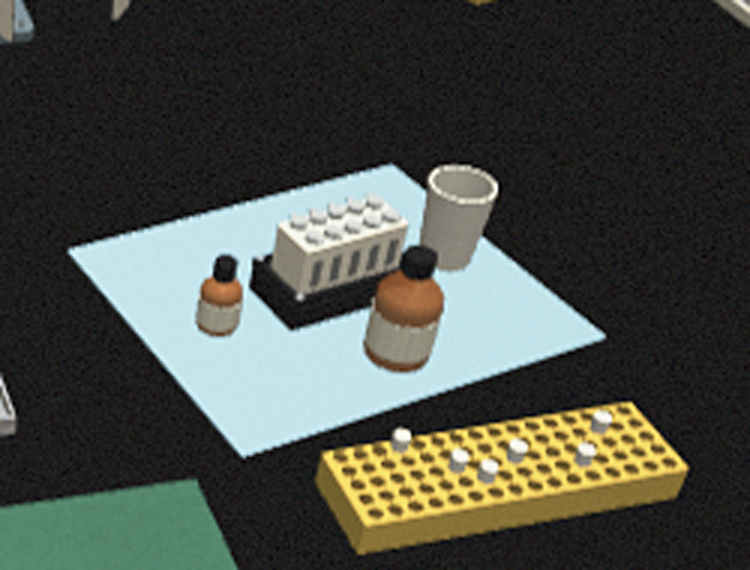

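The layout looks right in both views. In the scene crop the beaker is at (460,215), the vial at (220,295), the bottle at (403,310) and the holder on the stand at (340,245). One numerical check of the seating and offsets:

```bash
python3 - <<'E'
from h import *
p=get_image('scene'); c=np.array([.5517,.2348]);X=np.array([.9724,.2334]);Y=np.array([-.2334,.9724])
def sp(a,b,z): return ((proj(p,[*(c+a*X+b*Y),z])-[330,120])*3).round()
for h in (.069,.077): print('holder top corners',h,[sp(a,b,h) for a,b in((.02,-.046),(.02,.046),(-.02,-.046))])
print('stand corners',sp(.03,-.056,.033),sp(-.03,-.056,.033),sp(.03,-.056,.003))
print('bottle cap',sp(.084,0,.095),'vial cap',sp(0,-.102,.065),'beaker rim',sp(0,.112,.073))
E
```

```text
holder top corners 0.069 [array([306., 249.]), array([409., 220.]), array([275., 220.])]
holder top corners 0.077 [array([307., 240.]), array([411., 211.]), array([276., 211.])]
stand corners [294. 299.] [250. 255.] [288. 331.]
bottle cap [420. 253.] vial cap [224. 257.] beaker rim [464. 182.]
```

The observed points (holder corners (303,246) and (275,224), caps (420,254) and (226,260), rim (462,185)) match the seated, on-target prediction.

```bash
python3 -c "
from rig import close_job
print(close_job())"
```

```text
the job is handed in; nothing more can be done
None
```

I handed the job in at about 43 s on the robot's clock: the stand is centred and square on the mat with the holder seated in it. The beaker is on its left, the bead bottle on its right and the buffer bottle behind; everything is released, the last camera check matched the plan to within a few millimetres, and no verdict came back.

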